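Clear the shaker platform and clamp the tube rack

ROBOT

A 6-joint arm with a two-finger parallel gripper is mounted at the origin on the work surface. World frame = base frame: x ahead of the robot, y to its left, z up, the work surface at z = 0. Lengths are in mm, angles in rad, forces in N, time in s.
With the tool pointing down it reaches from about 275 to 750 mm from the base axis. Payload 10.2 kg.
Tool frame: the origin (TCP) lies between the finger pads, 19 mm behind the fingertips; this is the grasp point; z points along the fingers, y is the line along which they close (so a half turn about z gives the same grasp; the last joint's range is limited). The gripper opens to 85 mm and grips with 20 to 120 N. Pads are 22 mm wide; open, the fingers measure 114 mm over their backs; the gripper's body (76 mm by 85 mm) begins 54 mm behind the grasp point. The pads swing forward as they close: fully open they stand 13 mm farther back than shut.
Start: joints at [-1.528, 0.313, 1.498, -0, 1.331, -0.223], TCP at [137.894, -506.573, 249.994] pointing down, gripper open.
Joint ranges: [-2.94, 2.94], [-0.97, 2.17], [0.19, 2.56], [-1.23, 4.37], [0.02, 3.11], [-2.88, 2.88]. Speed limits (rad/s): [2.39, 2.39, 3.01, 3.14, 3.14, 3.14].

INTERFACE

Orientations are given as a unit quaternion [w, x, y, z].
In Python, from rig import ctrl gives the robot as it stands.
- The arm moves only by the tool arm_command, never from a script. Its argument "increments" is a list of rows, each an object with "dr": the turn, a rotation vector about the tool's x, y, z in units of pi/4 rad (1.0 is pi/4 rad), a list of three; "offset": the shift along the tool's x, y, z in units of 120 mm (1.0 is 120 mm), a list of three; "hand": the opening, from -1 (shut) to 1 (fully open). A call has 1 to 8 rows; each row shifts and turns the commanded pose from where the row before left it, along the tool's axes as they then stand; what a row does not reach is not made up. A row lasts 1/10 s, in which the tool goes at most 50 mm and 8.59 degrees, less where a joint would pass 70% of its speed; a pose out of reach is approached as far as the arm can. A call with a number of a shift or a turn outside -1 to 1 is refused whole. A call with a gripper value outside its range is refused whole. The fingers move at their own pace and stop on an object; "grip_force" is the grip in N (left out, the last holds). Time passes only in rows, so rows that do not move let the fingers close. It gives the time, the measured TCP pose, the force, the opening and the grip force at its end, in the units of the state.
- ctrl.sense(): the state, without advancing time (a new reading comes with each control period).
- ctrl.capture(name): name is "side" or "top"; returns the picture (420x560x3 uint8, red, green, blue); there is no depth.
- ctrl.camera_info(name): a dict with "K" (3x3 intrinsics, pixels), "R" (3x3) and "t" (3): a world point X has camera coordinates R X + t. Camera axes: x right, y down, z forward; pixel columns grow to the right and rows downward; lengths in mm; the calibration is good to about 2 mm. A picture is of the moment at which its call begins. camera_info takes no time and is no camera call.
- ctrl.finish_job(): hands the job in; it is judged then, once.
The state is a dict: "time_s": time; "joints": joint angles; "dq": joint speeds; "tau": joint torques, N m; "eef_pos": TCP position; "ee_rot": TCP orientation; "force": force on the tool from outside, world axes, zero at the start; "wrist_torque": the same for the moment, N m; "grip_width": opening from 0.0 (shut) to 1.0 (fully open); "grip_force": force on a finger pad.
Only numpy, scipy, OpenCV 4.12 (cv2) and the standard library are available. Lean on these libraries where they do the work, as an engineer would, in place of code of your own. Each camera call takes 0.05 s, during which the arm holds its last target. There are 200 camera calls.

TASK

Get the bench shaker ready to run: with the brush, sweep the three loose jar caps off the shaker's platform into the steel tray beside it (do not touch the caps with the gripper) and put the brush back on the bench. Then slide the clamping bar up until it holds the tube rack snugly against the fixed fence, and lock the bar with its captive screw-knob: push the knob down so that the thread catches and turn it clockwise until it is fully home at its stop. Do not tip the rack or disturb the other things on the bench.

Things in the scene. Friction and masses are not known exactly. Their poses are not given: they have to be found in the camera images.
- shaker: Bench orbital shaker, fixed, still: cream housing 280 x 250 under a platform 300 (x) x 290 (y) whose dark mat is 110 mm above the bench. Origin: centre of its footprint, bench height; x away from the robot side, y left, z up. In its frame: fence 35 high, inner face at x = -133; steel rail 24 wide, 12 high, along x at y = 115; the edge at y = -145 is open, above the tray.
- clamp_bar (a joint): Clamping bar, position v in m along the shaker's -x; 0 = far end (starts 0 to 0.03), 0.171 = rack pinned to the fence. In mm, knob axis at shaker x = 120 - 1000v, y = 115. Carriage 50 x 48 round that axis, top 42 above the mat. Drag 2.5 N, stays where left; push it, or hold the knob and move it. A knob screwed home clamps it to the rail.
- bar_face (a point): Middle of the bar's rubber pressing face, at shaker x = 108 - 1000v (mm), y = -12.5, 20 mm above the mat. The bar is 20 wide, 6 to 34 mm above the mat, and reaches from the carriage to shaker y = -120.
- knob_grip (a point): On the axis of the captive screw-knob, 22 mm above its underside: TCP height for a grasp from above. Black round fluted knob, 40 diameter, 34 tall, axis upright, on the bar's carriage. A spring holds it up with its underside 168 mm above the bench (this point at 190); screwed home it is about 12.5 mm lower, about 3.5 mm clear of the carriage.
- knob_push (a joint): How far the knob is pressed down, m: 0 (sprung up) to 0.0145. The spring takes 5 N at first, 8 N at 12 mm. At 12.4 mm its locking foot meets the rail and the push stiffens: that is deep enough for the thread to catch.
- knob_turn (a joint): Knob angle, rad, clockwise from above, stop at 2.4; starts 0 to 0.35. To catch the thread press the knob down 12 mm while this is under 0.5, then turn it while pressed; from 0.9 the thread holds it down and it can be regripped. Turned without pushing it spins above the thread and must be turned back under 0.5. Takes 0.05 N m, about 0.2 near the stop. Tight above 2.25.
- tube_rack: White tube rack, loose, about 0.45 kg, on the platform a few mm clear of the fence: 70 (x) x 170 (y), top plate 62 high, twelve capped tubes up to 95 high. Origin: centre of its underside; axes as the shaker's. Pinned against the fence its origin is at shaker x = -98 mm.
- brush: Wooden block brush, loose, standing on its bristles on the bench: back 96 (x) x 40 (y), bristles 90 x 34 under it, stiff, 28 long; an upright grip 60 (x) x 22 (y) stands on the back from 44 to 83 mm above the bristle ends. Take the grip from above across its 22 mm. Origin: centre of the bristle ends; z up. About 160 g.
- tray: Steel tray, fixed, open on top: outside 240 (x) x 160 (y) x 50 high, walls and floor 5 thick, below the platform's open right-hand edge, its inner (+y) wall tucked under the platform's overhang. Origin: centre of its underside; axes as the shaker's.
- cap_a: White screw cap of a jar, 32 diameter, 16 tall, 15 g, lying flat on the platform between rack and bar. Origin: centre of its underside. Three alike.
- cap_b: White screw cap of a jar, 32 diameter, 16 tall, 15 g, lying flat on the platform between rack and bar. Origin: centre of its underside. Three alike.
- cap_c: White screw cap of a jar, 32 diameter, 16 tall, 15 g, lying flat on the platform between rack and bar. Origin: centre of its underside. Three alike.
- jar: Bystander, loose: clear specimen jar with a white cap, 60 diameter, 75 tall. Origin: centre of its underside.
- wash_bottle: Bystander, loose: white plastic bottle, 64 diameter, 170 tall. Origin: centre of its underside.
- beaker: Bystander, loose: open glass beaker, 72 diameter, 90 tall. Origin: centre of its underside.
- slide_box: Bystander, loose: flat grey slide box, 85 x 100 x 32. Origin: centre of its underside.
- tip_box: Bystander, loose: box of pipette tips with a clear lid, 100 x 80 x 62. Origin: centre of its underside.

How it is judged (in metres and radians):
On the way, in this order (a step that is already met when the one before it is completed fails the run):
1. all three caps lie in the tray (x of cap_a in the frame of tray between -0.12 and 0.12 m and y of cap_a in the frame of tray between -0.08 and 0.08 m and z of each of cap_a, cap_b, cap_c in the frame of tray below 0.05 m and x of cap_b in the frame of tray between -0.12 and 0.12 m and y of cap_b in the frame of tray between -0.08 and 0.08 m and x of cap_c in the frame of tray between -0.12 and 0.12 m and y of cap_c in the frame of tray between -0.08 and 0.08 m), for 0.2 s.
2. the bar pins the rack against the fence (value of joint clamp_bar between 0.168 and 0.177 m), for 0.1 s.
3. the knob is screwed home (value of joint knob_turn above 2.25 rad and value of joint knob_push above 0.0115 m), for 0.2 s.
At the end, for the whole second after the job is handed in: Caps inside the tray; rack upright (within 0.08 rad) and pinned: bar joint 0.168 to 0.177, rack origin at shaker x under -93 mm; knob down over 11.5 mm and turned past 2.25 rad; brush at rest on the bench, origin under 35 mm high, not in the tray (all of step 1 and all of step 2 and all of step 3 and angle between tube_rack's own z axis and vertical below 0.08 rad and z of tube_rack in the frame of shaker above 0.105 m and x of tube_rack in the frame of shaker below -0.093 m and height (world z) of brush below 0.035 m and (x of brush in the frame of tray above 0.12 m or x of brush in the frame of tray below -0.12 m or y of brush in the frame of tray above 0.08 m or y of brush in the frame of tray below -0.08 m) and linear speed of brush below 0.03 m/s); the robot touches nothing.
It fails at once if the gripper or arm touches a cap (contact force between any of the fingers, the arm and cap_a above 0.3 N or contact force between any of the fingers, the arm and cap_b above 0.3 N or contact force between any of the fingers, the arm and cap_c above 0.3 N).
It fails at once if the tube rack is tipped (angle between tube_rack's own z axis and vertical above 0.3 rad).
It fails at once if a bystander is disturbed (moved over 30 mm) (distance of any of jar, wash_bottle, beaker, slide_box, tip_box from where it was at the start of the episode above 0.03 m).
It also fails if it takes over 72 s, if anything falls off the work surface, if the arm or the gripper's body presses on something with over 40 N, if the wrist force passes 120 N, or if a joint passes its speed limit or range.

## Working session

There is one attempt and no reset: what is moved stays moved. The work goes in short steps, Python scripts to look and compute and a tool call to move; the robot and the scene stay as the last step left them, time stands still between calls to the robot, and variables do not carry over. Pictures are saved under pics/ and viewed, at most 10 in all, crops included, and the job is handed in when it is done.

Besides the shell and the picture viewer there is one more tool, called after "Emit:" by a JSON object that holds its "name" and its "arguments", one argument or row to a line. arm_command: Moves the arm, as the interface text tells. Shifts and turns lie within -1 to 1; 1 stands for 120 mm of shift or pi/4 rad of turn. Its arguments: {"type":"object","properties":{"increments":{"type":"array"},"grip_force":{"type":"number"}},"required":["increments"]}

```bash
mkdir -p pics; ls; python3 - <<'E'
from rig import ctrl
import cv2
for n in("side","top"):
    cv2.imwrite(f"pics/{n}0.png",ctrl.capture(n)[:,:,::-1])
    c=ctrl.camera_info(n);print(n,c)
print(ctrl.sense())
E
```

```text
pics
side {'K': array([[543.77492519,   0.        , 282.90338533],
       [  0.        , 543.77492519, 212.59211814],
       [  0.        ,   0.        ,   1.        ]]), 'R': array([[-0.93821998,  0.34557058,  0.01800673],
       [ 0.21559106,  0.62444536, -0.75072531],
       [-0.27067281, -0.70046339, -0.66036904]]), 't': array([ 474.8114332 ,  -29.72063808, 1950.86915341])}
top {'K': array([[517.45845495,   0.        , 274.87671842],
       [  0.        , 517.45845495, 209.10863012],
       [  0.        ,   0.        ,   1.        ]]), 'R': array([[-0.02380219, -0.99961651, -0.01415246],
       [-0.9823711 ,  0.0260125 , -0.18512257],
       [ 0.18541972,  0.00949665, -0.98261353]]), 't': array([  56.11698401,  540.00400844, 1355.58196659])}
{'time_s': 0.1, 'joints': array([-1.52841978e+00,  3.13383016e-01,  1.49836985e+00, -2.42178731e-05,
        1.33099784e+00, -2.23405222e-01]), 'dq': array([ 5.42937029e-04,  6.67509502e-04, -3.65200749e-03, -5.42447609e-04,
        5.99397958e-05, -1.09687339e-03]), 'tau': array([ 1.84547789e-03, -4.12900972e+01, -2.60138690e+01, -1.66597215e-04,
        3.02896071e-03, -1.48213879e-06]), 'eef_pos': array([ 137.86928092, -506.35305861,  249.49464535]), 'ee_rot': array([-5.77720127e-04,  9.91182445e-01,  1.32502925e-01,  4.06261050e-05]), 'force': array([ 0.59016696, -0.79479469,  0.11552983]), 'wrist_torque': array([ 0.00194539, -0.00213408,  0.0755446 ]), 'grip_force': 0.0, 'grip_width': 0.9971681076476044}
```

View pics/top0.png

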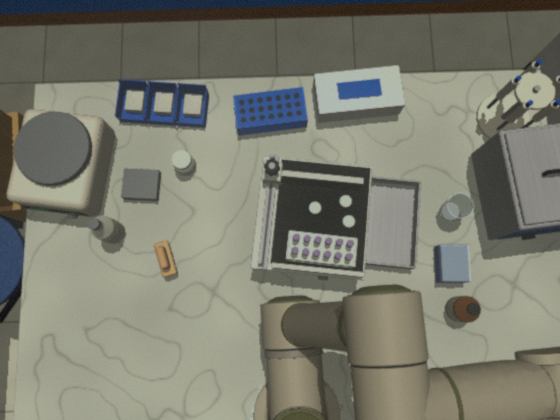

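View pics/side0.png

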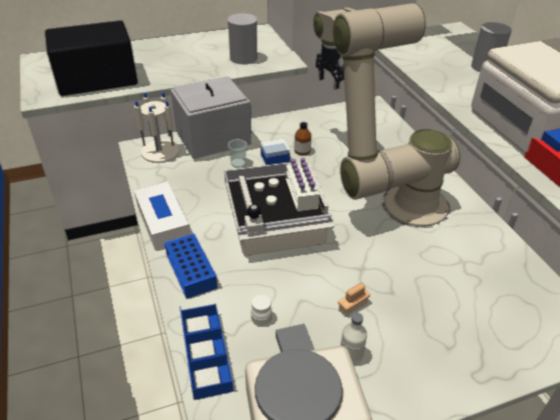

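The top view shows the shaker at about (315,218), the knob at (272,168) and the caps at (315,208), (346,201) and (348,221). The rack is at (322,248), the tray at (392,222) and the brush at (165,258). In the side view the knob is at (254,214) and the brush at (355,298). I'll enlarge both for exact pixels.

```bash
cat > h.py <<'E'
import numpy as np, cv2
from rig import ctrl
C={n:ctrl.camera_info(n) for n in("side","top")}
def ray(n,p):
    c=C[n];d=c["R"].T@np.linalg.solve(c["K"],[p[0],p[1],1.]);return -c["R"].T@c["t"],d
def plane(n,p,z):
    o,d=ray(n,p);return o+d*(z-o[2])/d[2]
def tri(ps,pt):
    (a,u),(b,v)=ray("side",ps),ray("top",pt)
    s=np.linalg.lstsq(np.c_[u,-v],b-a,rcond=None)[0]
    p,q=a+s[0]*u,b+s[1]*v;return (p+q)/2,np.linalg.norm(p-q)
def proj(n,X):
    c=C[n];q=c["K"]@(c["R"]@np.asarray(X,float)+c["t"]);return q[:2]/q[2]
E
python3 - <<'E'
from h import *
t=cv2.imread("pics/top0.png");s=cv2.imread("pics/side0.png")
cv2.imwrite("pics/c1.png",cv2.resize(t[150:285,240:430],None,fx=4.2,fy=4.2,interpolation=cv2.INTER_CUBIC))
cv2.imwrite("pics/c2.png",cv2.resize(s[150:260,215:345],None,fx=5.4,fy=5.4,interpolation=cv2.INTER_CUBIC))
for n,im in(("top",t),("side",s)):
    hsv=cv2.cvtColor(im,cv2.COLOR_BGR2HSV)
    m=cv2.inRange(hsv,(5,90,90),(22,255,255))
    k,_,st,ce=cv2.connectedComponentsWithStats(m)
    print(n,[(st[i].tolist(),ce[i].round(1).tolist()) for i in range(1,k) if st[i][4]>40])
    m=cv2.inRange(hsv,(0,0,150),(180,60,255))
    k,_,st,ce=cv2.connectedComponentsWithStats(m)
    print([(st[i].tolist(),ce[i].round(1).tolist()) for i in range(1,k) if 20<st[i][4]<300 ])
b=[cv2.resize(t[232:287,135:200],None,fx=6,fy=6,interpolation=cv2.INTER_CUBIC),cv2.resize(s[275:330,325:390],None,fx=6,fy=6,interpolation=cv2.INTER_CUBIC)]
cv2.imwrite("pics/c3.png",np.hstack(b))
E
```

```text
top [([7, 112, 12, 35, 201], [14.2, 124.8]), ([11, 203, 10, 7, 55], [15.7, 206.3]), ([155, 241, 22, 36, 452], [164.9, 258.4]), ([460, 296, 18, 10, 74], [467.0, 300.3])]
[([272, 77, 28, 13, 252], [285.8, 82.6]), ([125, 91, 18, 19, 277], [133.8, 100.0]), ([154, 93, 18, 19, 281], [162.8, 102.0]), ([502, 92, 15, 20, 168], [508.5, 101.1]), ([184, 95, 18, 19, 281], [192.0, 103.8]), ([523, 110, 14, 14, 104], [528.3, 115.3]), ([531, 118, 16, 9, 63], [539.4, 122.9]), ([392, 189, 17, 16, 134], [400.2, 195.5]), ([340, 196, 11, 11, 95], [345.2, 200.6]), ([309, 202, 12, 11, 97], [314.6, 207.1]), ([447, 204, 10, 13, 32], [450.3, 210.7]), ([343, 216, 12, 11, 102], [348.3, 220.8]), ([392, 224, 4, 14, 27], [393.5, 230.0]), ([453, 245, 12, 2, 23], [458.7, 245.5]), ([546, 355, 9, 9, 45], [549.7, 358.6]), ([258, 390, 7, 19, 55], [262.2, 399.6]), ([160, 411, 22, 9, 136], [170.2, 415.9])]
side [([295, 128, 16, 12, 128], [302.5, 133.9]), ([339, 283, 31, 28, 455], [353.8, 297.0])]
[([484, 0, 10, 10, 59], [489.0, 3.2]), ([85, 17, 7, 6, 21], [87.3, 20.0]), ([140, 101, 28, 14, 280], [153.1, 107.4]), ([225, 100, 24, 7, 36], [237.1, 103.1]), ([160, 133, 11, 10, 76], [164.9, 137.7]), ([173, 132, 10, 13, 88], [176.6, 138.6]), ([452, 141, 5, 15, 42], [453.6, 148.1]), ([245, 148, 21, 20, 255], [254.8, 157.2]), ([239, 176, 13, 31, 160], [244.9, 190.2]), ([269, 178, 9, 7, 47], [273.0, 181.0]), ([255, 182, 9, 7, 48], [258.9, 185.2]), ([267, 196, 9, 7, 53], [271.0, 198.7]), ([245, 216, 18, 10, 72], [250.6, 221.7]), ([267, 218, 61, 10, 102], [297.5, 222.3]), ([187, 316, 23, 16, 288], [197.7, 323.5]), ([538, 393, 12, 11, 80], [544.3, 397.2])]
```

View pics/c1.png

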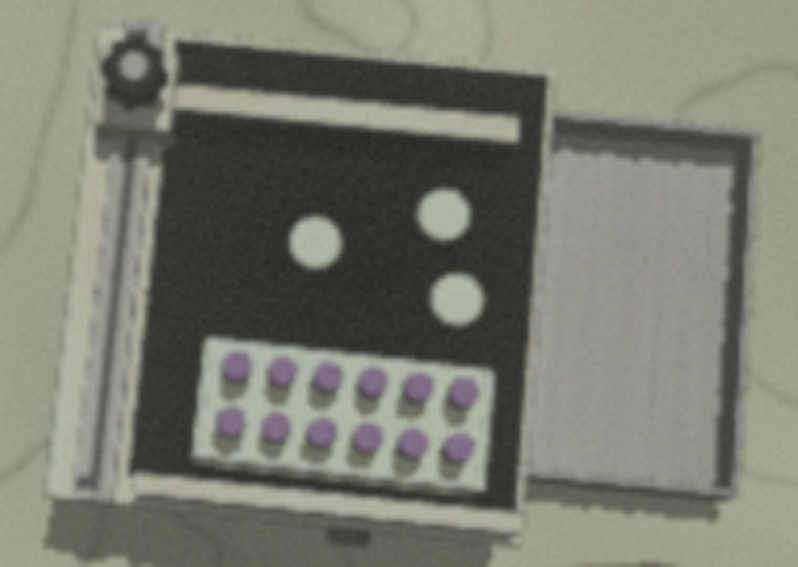

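View pics/c2.png

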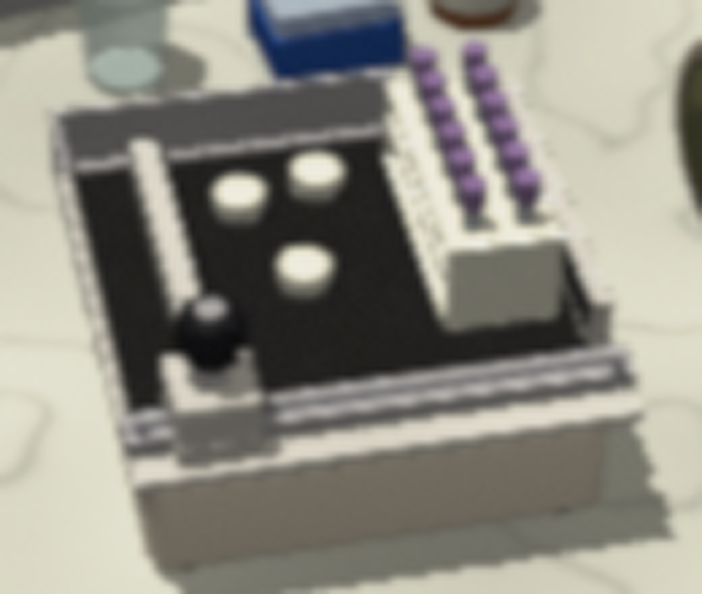

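View pics/c3.png

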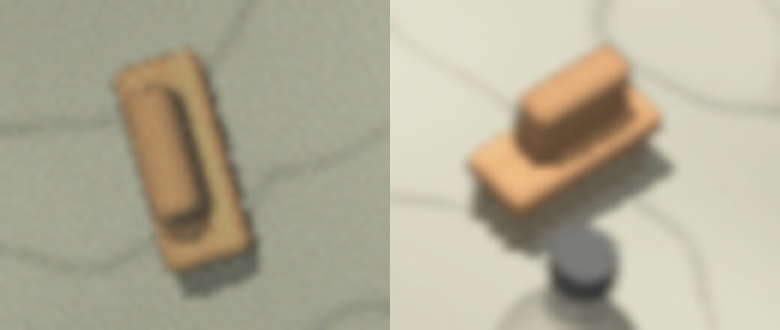

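```bash
cat > m.py <<'E'
from h import *
T=lambda x,y:((x+.5)/4.2-.5+240,(y+.5)/4.2-.5+150)
S=lambda x,y:((x+.5)/5.4-.5+215,(y+.5)/5.4-.5+150)
BT=lambda x,y:((x+.5)/6-.5+135,(y+.5)/6-.5+232)
BS=lambda x,y:((x+.5)/6-.5+325,(y+.5)/6-.5+275)
np.set_printoptions(precision=1,suppress=True)
K,e=tri(S(210,308),T(134,66));print("knobtop",K,e)
a=lambda v:np.degrees(np.arctan2(v[1],v[0]))
P=lambda x,y,z:plane("top",T(x,y),z)
ul,ur,lr=P(178,43,110),P(549,76,110),P(518,510,145)
print("edges",ul,ur,lr,"yaw far",a(ur-ul)+90,"right",a(ur-lr))
if 1:
    bl,br=P(178,110,144),P(519,143,144);print("bar face low edge",bl,br,a(br-bl)+90)
    f1,f2=P(205,338,172),P(495,370,172);print("rack far top edge",f1,f2,a(f2-f1)+90)
    r1,r2=P(132,475,145),P(518,510,145);print("fence inner",r1,r2,a(r2-r1)+90)
for n,(t,s) in dict(a=((314.6,207.1),(258.9,185.2)),b=((345.2,200.6),(273,181)),c=((348.3,220.8),(258.9,185.2))).items():
    print(n,plane("top",t,126))
for s in((258.9,185.2),(273,181),(271,198.7)):print("side caps",plane("side",s,126))
print("tray rim",[P(x,y,50) for x,y in((553,118),(755,135),(733,495),(525,492))])
g=[plane("top",BT(x,y),83) for x,y in((127,92),(168,85),(207,213),(165,222))]
k=[plane("top",BT(x,y),44) for x,y in((115,75),(195,48),(255,240),(172,270))]
print("grip",np.array(g),np.mean(g,0),"back",np.mean(k,0),a(k[0]-k[3]),a(k[1]-k[2]),a(g[0]-g[3]))
gs=[plane("side",BS(x,y),83) for x,y in((128,95),(215,45),(242,70))]
print("gs",np.array(gs),(gs[0]+gs[2])/2)
print(tri(BS(128,95),BT(127,92)),tri(BS(215,45),BT(207,213)))
ks=[plane("side",BS(x,y),44) for x,y in((80,162),(272,122),(130,212))];print("ks",np.array(ks),(ks[1]+ks[0])/2)
for n,p in dict(box=(142,184),jar=(182,160),bottle=(105,228),beaker=(450,212),tip=(452,262)).items():print(n,plane("top",p,60))
E
python3 m.py
```

```text
knobtop [621.5  47.2 202.1] 1.9824166239041534
edges [662.3  19.9 110. ] [ 634.3 -212.1  110. ] [ 362.  -172.2  145. ] yaw far -6.86373927290127 right -8.320665067026454
bar face low edge [610.1  21.3 144. ] [ 583.7 -185.3  144. ] -7.264118118568348
rack far top edge [465.    9.3 172. ] [ 441.8 -159.1  172. ] -7.845150909400573
fence inner [388.2  54.4 145. ] [ 362.  -172.2  145. ] -6.600551565492154
a [529.6 -60.3 126. ]
b [ 544.5 -139.6  126. ]
c [ 491.7 -144.9  126. ]
side caps [ 544.1 -135.2  126. ]
side caps [ 492.  -141.4  126. ]
side caps [529.1 -55.7 126. ]
tray rim [array([ 622., -224.,   50.]), array([ 607. , -354.5,   50. ]), array([ 374.1, -323.1,   50. ]), array([ 379.2, -192.1,   50. ])]
grip [[442.4 357.5  83. ]
 [445.  339.6  83. ]
 [388.7 321.6  83. ]
 [385.3 339.9  83. ]] [415.4 339.7  83. ] back [416.8 340.7  44. ] 17.167644289063194 17.92213841663428 17.145439685224762
gs [[445.4 345.1  83. ]
 [392.7 330.7  83. ]
 [387.6 349.1  83. ]] [416.5 347.1  83. ]
(array([445.2, 353.3,  91.1]), np.float64(8.76713047236643)) (array([388.9, 323.8,  74.3]), np.float64(1.1516659138032563))
ks [[467.  346.2  44. ]
 [369.1 354.5  44. ]
 [457.3 381.4  44. ]] [418.1 350.4  44. ]
box [619.  404.1  60. ]
jar [684.  295.1  60. ]
bottle [499.9 501.2  60. ]
beaker [ 519.2 -427.3   60. ]
tip [ 385.3 -421.    60. ]
```

Emit:
{"name": "arm_command", "arguments": {
  "increments": [
    {"dr": [0, 0, 0], "offset": [0.22, -0.27, -0.08], "hand": 1},
    {"dr": [0, 0, 0], "offset": [0.22, -0.27, -0.08], "hand": 1},
    {"dr": [0, 0, 0], "offset": [0.22, -0.27, -0.08], "hand": 1},
    {"dr": [0, 0, 0], "offset": [0.22, -0.27, -0.08], "hand": 1},
    {"dr": [0, 0, 0], "offset": [0.22, -0.27, -0.08], "hand": 1},
    {"dr": [0, 0, 0], "offset": [0.22, -0.27, -0.08], "hand": 1},
    {"dr": [0, 0, 0], "offset": [0.22, -0.27, -0.08], "hand": 1},
    {"dr": [0, 0, 0], "offset": [0.22, -0.27, -0.08], "hand": 1}
  ]
}}

```text
time_s: 0.9
eef_pos: [273.8, -199.3, 327.1]
ee_rot: [-0.0, 0.991, 0.132, 0.0]
force: [1.1, -0.0, 0.1]
grip_width: 1.001
grip_force: 0.0
```

```bash
cat > go.py <<'E'
import sys
from h import *
from scipy.spatial.transform import Rotation as R
s=ctrl.sense();q=s["ee_rot"];M=R.from_quat(q[[1,2,3,0]]).as_matrix()
yaw=np.degrees(np.arctan2(M[1,0],M[0,0]))
print("t",s["time_s"],"pos",s["eef_pos"].round(1),"yaw",yaw.round(2),"tilt",M[:,2].round(3),"F",s["force"].round(1),"grip",round(s["grip_width"],3),round(s["grip_force"],1),"q6",s["joints"][5].round(2))
if len(sys.argv)>3:
    a=[float(x) for x in sys.argv[1:]]
    d=np.array(a[:3])-s["eef_pos"]
    u=M.T@d/120
    print("d",d.round(1),"units",u.round(3),"rows45",np.linalg.norm(d)/45, "drz",(-(a[3]-yaw)/45).round(3) if len(a)>3 else "")
E
python3 go.py 416 343 250 17.4
```

```text
t 0.9 pos [ 273.8 -199.3  327.1] yaw 15.2 tilt [ 0.  0. -1.] F [ 1.1 -0.   0.1] grip 1.001 0.0 q6 0.33
d [142.2 542.3 -77.1] units [ 2.328 -4.05   0.643] rows45 12.575355993546346 drz -0.049
```

Emit:
{"name": "arm_command", "arguments": {
  "increments": [
    {"dr": [0, 0, -0.05], "offset": [0.18, -0.315, 0], "hand": 1},
    {"dr": [0, 0, 0], "offset": [0.18, -0.315, 0], "hand": 1},
    {"dr": [0, 0, 0], "offset": [0.18, -0.315, 0], "hand": 1},
    {"dr": [0, 0, 0], "offset": [0.18, -0.315, 0], "hand": 1},
    {"dr": [0, 0, 0], "offset": [0.18, -0.315, 0], "hand": 1},
    {"dr": [0, 0, 0], "offset": [0.18, -0.315, 0], "hand": 1},
    {"dr": [0, 0, 0], "offset": [0.18, -0.315, 0], "hand": 1},
    {"dr": [0, 0, 0], "offset": [0.18, -0.315, 0], "hand": 1}
  ]
}}

```text
time_s: 1.7
eef_pos: [349.0, 141.0, 326.7]
ee_rot: [0.0, 0.988, 0.152, 0.0]
force: [0.8, -1.2, -0.5]
grip_width: 1.0
grip_force: 0.0
```

```bash
python3 go.py 416 343 150 17.4
```

```text
t 1.7 pos [349.  141.  326.7] yaw 17.51 tilt [ 0. -0. -1.] F [ 0.8 -1.2 -0.5] grip 1.0 0.0 q6 1.34
d [  67.   202.  -176.7] units [ 1.038 -1.438  1.473] rows45 6.147549472896271 drz 0.002
```

Emit:
{"name": "arm_command", "arguments": {
  "increments": [
    {"dr": [0, 0, 0], "offset": [0.17, -0.24, 0.19], "hand": 1},
    {"dr": [0, 0, 0], "offset": [0.17, -0.24, 0.19], "hand": 1},
    {"dr": [0, 0, 0], "offset": [0.17, -0.24, 0.19], "hand": 1},
    {"dr": [0, 0, 0], "offset": [0.17, -0.24, 0.19], "hand": 1},
    {"dr": [0, 0, 0], "offset": [0.18, -0.24, 0.19], "hand": 1},
    {"dr": [0, 0, 0], "offset": [0.18, -0.24, 0.19], "hand": 1},
    {"dr": [0, 0, 0], "offset": [0, 0, 0.33], "hand": 1},
    {"dr": [0, 0, 0], "offset": [0, 0, 0], "hand": 1}
  ]
}}

```text
time_s: 2.5
eef_pos: [414.1, 340.6, 145.7]
ee_rot: [0.002, 0.988, 0.152, -0.005]
force: [0.5, -0.2, -0.2]
grip_width: 0.996
grip_force: 0.0
```

```bash
python3 go.py 416 343 66 17.4; python3 - <<'E'
from h import *
t=ctrl.capture("top")[:,:,::-1];s=ctrl.capture("side")[:,:,::-1]
f=lambda i,x,y:cv2.resize(i[y:y+80,x:x+80],None,fx=5,fy=5,interpolation=cv2.INTER_CUBIC)
cv2.imwrite("pics/g1.png",np.hstack([f(t,125,215),f(s,315,245)]))
E
```

```text
t 2.5 pos [414.1 340.6 145.7] yaw 17.53 tilt [-0.009 -0.005 -1.   ] F [ 0.5 -0.2 -0.2] grip 0.996 0.0 q6 1.73
d [  1.9   2.4 -79.7] units [ 0.028 -0.016  0.664] rows45 1.77221082255299 drz 0.003
```

View pics/g1.png

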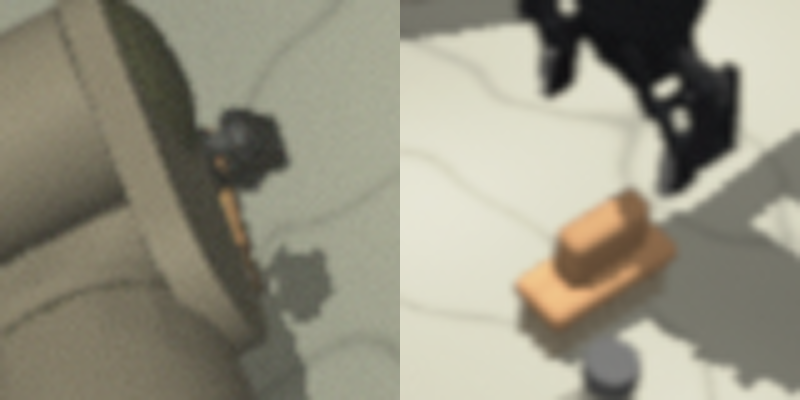

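```bash
python3 - <<'E'
from h import *
print(proj("side",(414.1,340.6,139)),proj("side",(415.4,339.7,83)),proj("side",(416,343,83)),proj("side",(416.5,347.1,83)))
E
```

```text
[357.3450491  273.11584071] [354.65733833 286.3478505 ] [354.97584398 287.23778525] [355.45116795 288.3254937 ]
```

Emit:
{"name": "arm_command", "arguments": {
  "increments": [
    {"dr": [0, 0, 0], "offset": [0.02, -0.02, 0.25], "hand": 1},
    {"dr": [0, 0, 0], "offset": [0, 0, 0.25], "hand": 1},
    {"dr": [0, 0, 0], "offset": [0, 0, 0.15], "hand": 1},
    {"dr": [0, 0, 0], "offset": [0, 0, 0], "hand": -1},
    {"dr": [0, 0, 0], "offset": [0, 0, 0], "hand": -1},
    {"dr": [0, 0, 0], "offset": [0, 0, 0], "hand": -1},
    {"dr": [0, 0, 0], "offset": [0, 0, 0], "hand": -1},
    {"dr": [0, 0, 0], "offset": [0, 0, 0], "hand": -1}
  ],
  "grip_force": 50
}}

```text
time_s: 3.4
eef_pos: [418.5, 344.6, 73.8]
ee_rot: [-0.0, 0.988, 0.152, 0.001]
force: [-1.5, 0.7, 9.0]
grip_width: 0.251
grip_force: 49.9
```

```bash
python3 go.py 535 0 260 -7.3
```

```text
t 3.4 pos [418.5 344.6  73.8] yaw 17.47 tilt [ 0.002  0.001 -1.   ] F [-1.5  0.7  9. ] grip 0.251 49.9 q6 1.74
d [ 116.5 -344.6  186.2] units [ 0.067  3.03  -1.553] rows45 9.08079422674689 drz 0.551
```

Emit:
{"name": "arm_command", "arguments": {
  "increments": [
    {"dr": [0, 0, 0], "offset": [0, 0, -0.2], "hand": -1},
    {"dr": [0, 0, 0], "offset": [0, 0, -0.35], "hand": -1},
    {"dr": [0, 0, 0.18], "offset": [0, 0, -0.35], "hand": -1},
    {"dr": [0, 0, 0.18], "offset": [0, 0, -0.35], "hand": -1},
    {"dr": [0, 0, 0.18], "offset": [0, 0, -0.2], "hand": -1},
    {"dr": [0, 0, 0.01], "offset": [0, 0, 0], "hand": -1}
  ]
}}

```text
time_s: 4.0
eef_pos: [418.8, 344.8, 250.1]
ee_rot: [-0.002, 0.998, -0.065, 0.003]
force: [0.3, -0.2, -1.8]
grip_width: 0.248
grip_force: 49.6
```

```bash
python3 go.py 534.5 -5 240 -7.3
```

```text
t 4.0 pos [418.8 344.8 250.1] yaw -7.42 tilt [ 0.006  0.003 -1.   ] F [ 0.3 -0.2 -1.8] grip 0.248 49.6 q6 2.17
d [ 115.7 -349.8  -10.1] units [1.332 2.766 0.081] rows45 8.190106384095428 drz -0.003
```

Emit:
{"name": "arm_command", "arguments": {
  "increments": [
    {"dr": [0, 0, 0], "offset": [0.17, 0.34, 0], "hand": -1},
    {"dr": [0, 0, 0], "offset": [0.17, 0.34, 0], "hand": -1},
    {"dr": [0, 0, 0], "offset": [0.17, 0.34, 0], "hand": -1},
    {"dr": [0, 0, 0], "offset": [0.17, 0.34, 0], "hand": -1},
    {"dr": [0, 0, 0], "offset": [0.17, 0.34, 0], "hand": -1},
    {"dr": [0, 0, 0], "offset": [0.17, 0.34, 0], "hand": -1},
    {"dr": [0, 0, 0], "offset": [0.17, 0.34, 0], "hand": -1},
    {"dr": [0, 0, 0], "offset": [0.14, 0.34, 0], "hand": -1}
  ]
}}

```text
time_s: 4.8
eef_pos: [534.9, -1.6, 245.0]
ee_rot: [-0.0, 0.998, -0.062, -0.001]
force: [0.3, 0.0, -2.1]
grip_width: 0.246
grip_force: 49.7
```

Emit:
{"name": "arm_command", "arguments": {
  "increments": [
    {"dr": [0, 0, 0], "offset": [0, 0, 0], "hand": -1}
  ]
}}

```text
time_s: 4.9
eef_pos: [535.4, -4.1, 244.6]
ee_rot: [0.0, 0.998, -0.065, -0.001]
force: [0.2, -0.7, -3.0]
grip_width: 0.249
grip_force: 49.9
```

```bash
python3 go.py 534.5 -5 187 -7.3;  python3 - <<'E'
from h import *
t=ctrl.capture("top")[:,:,::-1];s=ctrl.capture("side")[:,:,::-1]
f=lambda i,x,y:cv2.resize(i[y:y+130,x:x+130],None,fx=3.07,fy=3.07,interpolation=cv2.INTER_CUBIC)
cv2.imwrite("pics/g2.png",np.hstack([f(t,240,140),f(s,215,130)]))
E
```

```text
t 4.9 pos [535.4  -4.1 244.6] yaw -7.43 tilt [-0.002 -0.001 -1.   ] F [ 0.2 -0.7 -3. ] grip 0.249 49.9 q6 1.47
d [ -0.9  -0.9 -57.6] units [-0.005  0.008  0.48 ] rows45 1.280107745936762 drz -0.003
```

View pics/g2.png

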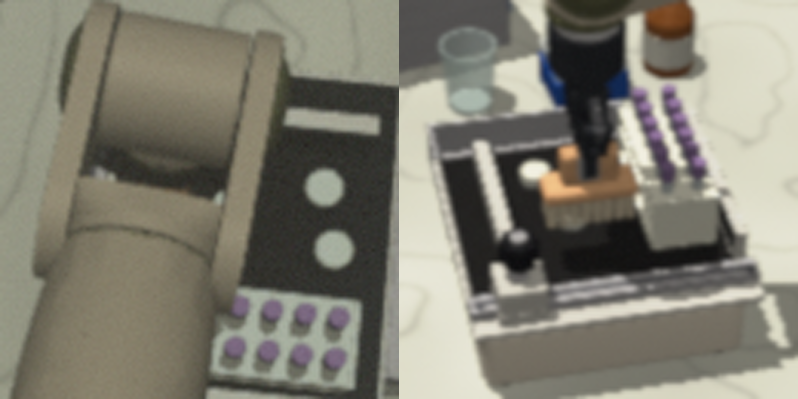

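Emit:
{"name": "arm_command", "arguments": {
  "increments": [
    {"dr": [0, 0, 0], "offset": [0, 0, 0.2], "hand": -1},
    {"dr": [0, 0, 0], "offset": [0, 0, 0.2], "hand": -1},
    {"dr": [0, 0, 0], "offset": [0, 0, 0.08], "hand": -1},
    {"dr": [0, 0, 0], "offset": [0, 0, 0], "hand": -1}
  ]
}}

```text
time_s: 5.4
eef_pos: [534.2, 1.3, 187.6]
ee_rot: [-0.0, 0.998, -0.062, -0.001]
force: [0.6, -0.1, -1.3]
grip_width: 0.253
grip_force: 49.8
```

```bash
python3 go.py 509.5 -198 187 -7.3
```

```text
t 5.4 pos [534.2   1.3 187.6] yaw -7.16 tilt [-0.003  0.001 -1.   ] F [ 0.6 -0.1 -1.3] grip 0.253 49.8 q6 1.48
d [ -24.7 -199.3   -0.6] units [0.003 1.673 0.004] rows45 4.461938947544113 drz 0.003
```

Emit:
{"name": "arm_command", "arguments": {
  "increments": [
    {"dr": [0, 0, 0], "offset": [0, 0.1, 0], "hand": -1},
    {"dr": [0, 0, 0], "offset": [0, 0.15, 0], "hand": -1},
    {"dr": [0, 0, 0], "offset": [0, 0.15, 0], "hand": -1},
    {"dr": [0, 0, 0], "offset": [0, 0.15, 0], "hand": -1},
    {"dr": [0, 0, 0], "offset": [0, 0.15, 0], "hand": -1},
    {"dr": [0, 0, 0], "offset": [0, 0.15, 0], "hand": -1},
    {"dr": [0, 0, 0], "offset": [0, 0.15, 0], "hand": -1},
    {"dr": [0, 0, 0], "offset": [0, 0.15, 0], "hand": -1}
  ]
}}

```text
time_s: 6.2
eef_pos: [517.6, -138.1, 190.2]
ee_rot: [0.0, 0.998, -0.063, 0.001]
force: [0.4, 0.6, -2.1]
grip_width: 0.247
grip_force: 49.9
```

Emit:
{"name": "arm_command", "arguments": {
  "increments": [
    {"dr": [0, 0, 0], "offset": [0, 0.15, 0], "hand": -1},
    {"dr": [0, 0, 0], "offset": [0, 0.15, 0], "hand": -1},
    {"dr": [0, 0, 0], "offset": [0, 0.15, 0], "hand": -1},
    {"dr": [0, 0, 0], "offset": [0, 0.15, 0], "hand": -1},
    {"dr": [0, 0, 0], "offset": [0, 0, 0], "hand": -1}
  ]
}}

```text
time_s: 6.7
eef_pos: [508.2, -210.4, 189.9]
ee_rot: [0.001, 0.998, -0.064, 0.001]
force: [-0.3, 0.4, -2.0]
grip_width: 0.249
grip_force: 49.9
```

```bash
python3 go.py 509.5 -198 187 -7.3;  python3 - <<'E'
from h import *
t=ctrl.capture("top")[:,:,::-1];s=ctrl.capture("side")[:,:,::-1]
f=lambda i,x,y:cv2.resize(i[y:y+130,x:x+130],None,fx=3.07,fy=3.07,interpolation=cv2.INTER_CUBIC)
cv2.imwrite("pics/g3.png",np.hstack([f(t,300,150),f(s,215,130)]))
E
```

```text
t 6.7 pos [ 508.2 -210.4  189.9] yaw -7.38 tilt [ 0.002 -0.002 -1.   ] F [-0.3  0.4 -2. ] grip 0.249 49.9 q6 1.09
d [ 1.3 12.4 -2.9] units [-0.003 -0.104  0.024] rows45 0.28560766266797394 drz -0.002
```

View pics/g3.png

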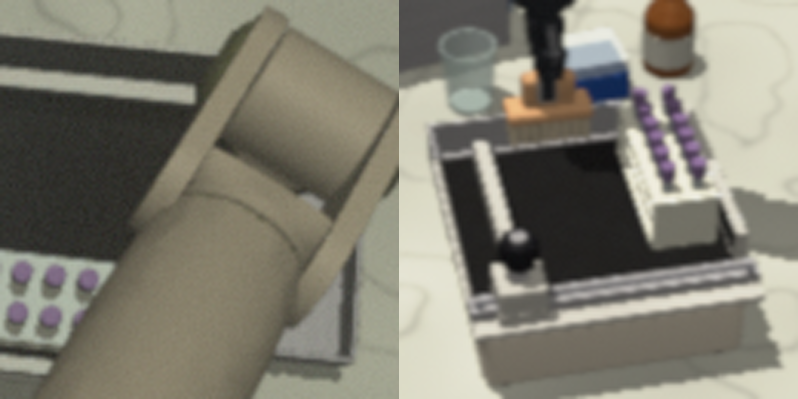

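Emit:
{"name": "arm_command", "arguments": {
  "increments": [
    {"dr": [0, 0, 0], "offset": [0, 0, -0.3], "hand": -1},
    {"dr": [0, 0, 0], "offset": [0, 0, -0.35], "hand": -1},
    {"dr": [0, 0, 0], "offset": [0, 0, -0.35], "hand": -1},
    {"dr": [0, 0, 0], "offset": [-0.1, -0.345, 0], "hand": -1},
    {"dr": [0, 0, 0], "offset": [-0.1, -0.345, 0], "hand": -1},
    {"dr": [0, 0, 0], "offset": [-0.1, -0.345, 0], "hand": -1},
    {"dr": [0, 0, 0], "offset": [-0.1, -0.345, 0], "hand": -1},
    {"dr": [0, 0, 0], "offset": [-0.1, -0.345, 0], "hand": -1}
  ]
}}

```text
time_s: 7.6
eef_pos: [474.2, 7.2, 309.4]
ee_rot: [-0.0, 0.998, -0.063, 0.0]
force: [0.7, 0.3, -1.3]
grip_width: 0.247
grip_force: 49.9
```

Emit:
{"name": "arm_command", "arguments": {
  "increments": [
    {"dr": [0, 0, 0], "offset": [-0.1, -0.345, 0], "hand": -1},
    {"dr": [0, 0, 0], "offset": [-0.1, -0.345, 0], "hand": -1},
    {"dr": [0, 0, 0], "offset": [-0.1, -0.345, 0], "hand": -1},
    {"dr": [0, 0, 0], "offset": [-0.1, -0.345, 0], "hand": -1},
    {"dr": [0, 0, 0], "offset": [-0.1, -0.345, 0], "hand": -1},
    {"dr": [0, 0, 0], "offset": [-0.1, -0.345, 0], "hand": -1},
    {"dr": [0, 0, 0], "offset": [-0.1, -0.345, 0], "hand": -1},
    {"dr": [0, 0, 0], "offset": [-0.1, -0.345, 0], "hand": -1}
  ]
}}

```text
time_s: 8.4
eef_pos: [420.4, 347.9, 309.4]
ee_rot: [-0.0, 0.998, -0.063, 0.0]
force: [1.3, 0.3, -0.9]
grip_width: 0.248
grip_force: 49.9
```

```bash
python3 go.py 418 340 74 -7.3
```

```text
t 8.4 pos [420.4 347.9 309.4] yaw -7.19 tilt [ 0.001  0.    -1.   ] F [ 1.3  0.3 -0.9] grip 0.248 49.9 q6 2.17
d [  -2.4   -7.9 -235.4] units [-0.013  0.069  1.962] rows45 5.234806679564167 drz 0.002
```

Emit:
{"name": "arm_command", "arguments": {
  "increments": [
    {"dr": [0, 0, 0], "offset": [0, 0.05, 0.35], "hand": -1},
    {"dr": [0, 0, 0], "offset": [0, 0, 0.35], "hand": -1},
    {"dr": [0, 0, 0], "offset": [0, 0, 0.35], "hand": -1},
    {"dr": [0, 0, 0], "offset": [0, 0, 0.35], "hand": -1},
    {"dr": [0, 0, 0], "offset": [0, 0, 0.35], "hand": -1},
    {"dr": [0, 0, 0], "offset": [0, 0, 0.12], "hand": -1},
    {"dr": [0, 0, 0], "offset": [0, 0, 0.06], "hand": -1},
    {"dr": [0, 0, 0], "offset": [0, 0, 0], "hand": -1}
  ]
}}

```text
time_s: 9.2
eef_pos: [420.7, 340.0, 77.3]
ee_rot: [0.0, 0.998, -0.063, -0.0]
force: [0.0, -0.8, -1.0]
grip_width: 0.25
grip_force: 50.0
```

```bash
python3 go.py 418 340 74 -7.3
```

```text
t 9.2 pos [420.7 340.   77.3] yaw -7.23 tilt [-0. -0. -1.] F [ 0.  -0.8 -1. ] grip 0.25 50.0 q6 2.16
d [-2.7  0.  -3.3] units [-0.023  0.003  0.027] rows45 0.09501350251165033 drz 0.002
```

Emit:
{"name": "arm_command", "arguments": {
  "increments": [
    {"dr": [0, 0, 0], "offset": [0, 0, 0.025], "hand": -1},
    {"dr": [0, 0, 0], "offset": [0, 0, 0], "hand": -1},
    {"dr": [0, 0, 0], "offset": [0, 0, 0], "hand": 1},
    {"dr": [0, 0, 0], "offset": [0, 0, 0], "hand": 1},
    {"dr": [0, 0, 0], "offset": [0, 0, 0], "hand": 1},
    {"dr": [0, 0, 0], "offset": [0, 0, 0], "hand": 1},
    {"dr": [0, 0, 0], "offset": [0, 0, -0.3], "hand": 1},
    {"dr": [0, 0, 0], "offset": [0, 0, -0.3], "hand": 1}
  ]
}}

```text
time_s: 10.0
eef_pos: [420.6, 339.4, 146.7]
ee_rot: [0.001, 0.998, -0.063, -0.001]
force: [0.1, 0.7, 0.0]
grip_width: 1.0
grip_force: 0.0
```

Emit:
{"name": "arm_command", "arguments": {
  "increments": [
    {"dr": [0, 0, -0.18], "offset": [0, 0, -0.35], "hand": 1},
    {"dr": [0, 0, -0.18], "offset": [0, 0, -0.35], "hand": 1},
    {"dr": [0, 0, -0.18], "offset": [0, 0, -0.3], "hand": 1},
    {"dr": [0, 0, -0.18], "offset": [0, 0, 0], "hand": 1},
    {"dr": [0, 0, -0.18], "offset": [0, 0, 0], "hand": 1},
    {"dr": [0, 0, -0.18], "offset": [0, 0, 0], "hand": 1},
    {"dr": [0, 0, -0.18], "offset": [0, 0, 0], "hand": 1},
    {"dr": [0, 0, -0.18], "offset": [0, 0, 0], "hand": 1}
  ]
}}

```text
time_s: 10.8
eef_pos: [421.0, 339.6, 266.2]
ee_rot: [0.0, 0.875, 0.484, 0.0]
force: [-0.2, 0.4, -0.5]
grip_width: 1.001
grip_force: 0.0
```

Emit:
{"name": "arm_command", "arguments": {
  "increments": [
    {"dr": [0, 0, -0.18], "offset": [0, 0, 0], "hand": 1},
    {"dr": [0, 0, -0.18], "offset": [0, 0, 0], "hand": 1},
    {"dr": [0, 0, -0.14], "offset": [0, 0, 0], "hand": 1}
  ]
}}

```text
time_s: 11.1
eef_pos: [421.0, 339.6, 266.3]
ee_rot: [-0.0, 0.764, 0.645, 0.0]
force: [0.2, 0.6, -0.4]
grip_width: 1.0
grip_force: 0.0
```

```bash
python3 go.py 621.5 47 265 80;  python3 - <<'E'
from h import *
t=ctrl.capture("top")[:,:,::-1];s=ctrl.capture("side")[:,:,::-1]
cv2.imwrite("pics/t4.png",t);cv2.imwrite("pics/s4.png",s)
f=lambda i,x,y,w:cv2.resize(i[y:y+w,x:x+w],(400,400),interpolation=cv2.INTER_CUBIC)
cv2.imwrite("pics/g4.png",np.hstack([f(t,240,140,190),f(s,225,140,190)]))
E
```

```text
t 11.1 pos [421.  339.6 266.3] yaw 80.34 tilt [ 0.  0. -1.] F [ 0.2  0.6 -0.4] grip 1.0 0.0 q6 0.63
d [ 200.5 -292.6   -1.3] units [-2.123  2.057  0.01 ] rows45 7.882627711048513 drz 0.007
```

View pics/g4.png

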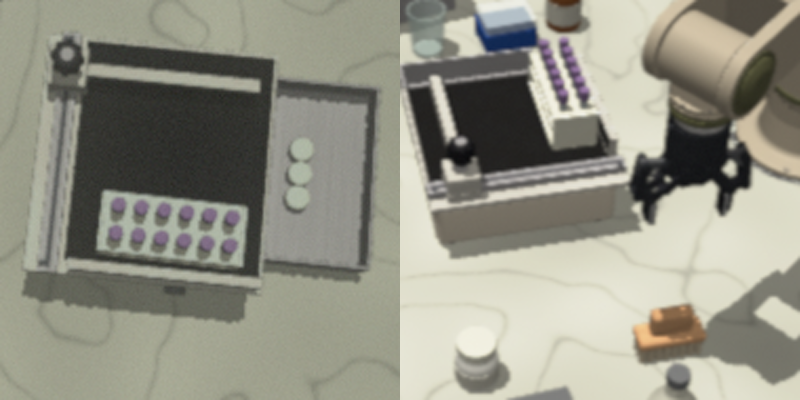

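Emit:
{"name": "arm_command", "arguments": {
  "increments": [
    {"dr": [0, 0, 0], "offset": [-0.265, 0.257, 0], "hand": 1},
    {"dr": [0, 0, 0], "offset": [-0.265, 0.257, 0], "hand": 1},
    {"dr": [0, 0, 0], "offset": [-0.265, 0.257, 0], "hand": 1},
    {"dr": [0, 0, 0], "offset": [-0.265, 0.257, 0], "hand": 1},
    {"dr": [0, 0, 0], "offset": [-0.265, 0.257, 0], "hand": 1},
    {"dr": [0, 0, 0], "offset": [-0.265, 0.257, 0], "hand": 1},
    {"dr": [0, 0, 0], "offset": [-0.265, 0.257, 0], "hand": 1},
    {"dr": [0, 0, 0], "offset": [-0.265, 0.257, 0], "hand": 1}
  ]
}}

```text
time_s: 12.0
eef_pos: [620.7, 44.7, 266.3]
ee_rot: [0.0, 0.767, 0.642, 0.0]
force: [0.7, 0.4, 0.9]
grip_width: 0.997
grip_force: 0.0
```

Emit:
{"name": "arm_command", "arguments": {
  "increments": [
    {"dr": [0, 0, 0], "offset": [0, 0, 0], "hand": 1}
  ]
}}

```text
time_s: 12.1
eef_pos: [621.7, 41.8, 265.1]
ee_rot: [0.0, 0.769, 0.64, -0.001]
force: [-0.7, 0.8, -0.1]
grip_width: 1.0
grip_force: 0.0
```

```bash
python3 go.py 621.5 47 190 80;  python3 - <<'E'
from h import *
s=ctrl.capture("side")[:,:,::-1];t=ctrl.capture("top")[:,:,::-1]
f=lambda i,x,y,w:cv2.resize(i[y:y+w,x:x+w],(400,400),interpolation=cv2.INTER_CUBIC)
cv2.imwrite("pics/g5.png",np.hstack([f(t,230,120,100),f(s,205,150,100)]))
E
```

```text
t 12.1 pos [621.7  41.8 265.1] yaw 79.55 tilt [-0.001 -0.001 -1.   ] F [-0.7  0.8 -0.1] grip 1.0 0.0 q6 0.06
d [ -0.2   5.2 -75.1] units [ 0.043 -0.009  0.626] rows45 1.6724146690573634 drz -0.01
```

View pics/g5.png

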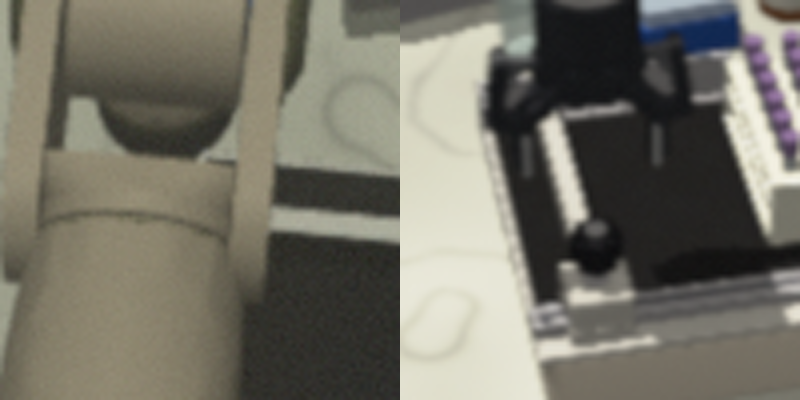

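Emit:
{"name": "arm_command", "arguments": {
  "increments": [
    {"dr": [0, 0, 0], "offset": [0, 0, 0.2], "hand": 1},
    {"dr": [0, 0, 0], "offset": [0, 0, 0], "hand": 1},
    {"dr": [0, 0, 0], "offset": [0, 0, 0], "hand": 1}
  ]
}}

```text
time_s: 12.5
eef_pos: [619.6, 47.4, 242.8]
ee_rot: [-0.0, 0.766, 0.643, -0.0]
force: [0.0, -0.2, 0.6]
grip_width: 1.002
grip_force: 0.0
```

```bash
python3 go.py 621.5 47 190 80;  python3 - <<'E'
from h import *
print([proj("side",(621.7,41.8,265-19+d)) for d in(0,13)])
m=[(254.6+0,207.5),T] if 0 else None
for z in(185,202):print(z,plane("top",(240+134.5/4.2-.5,150+66.5/4.2-.5),z))
print(plane("side",(215+210.5/5.4-.5,150+308.5/5.4-.5),202))
E
```

```text
t 12.5 pos [619.6  47.4 242.8] yaw 80.05 tilt [-0.  0. -1.] F [ 0.  -0.2  0.6] grip 1.002 0.0 q6 0.06
d [  1.9  -0.4 -52.8] units [-0.     0.017  0.44 ] rows45 1.1732694779803654 drz 0.001
[array([252.27521667, 194.04395706]), array([252.1894885 , 190.58933737])]
185 [627.21024135  46.94996252 185.        ]
202 [622.48614089  46.70779358 202.        ]
[620.73846197  47.75758757 202.        ]
```

Emit:
{"name": "arm_command", "arguments": {
  "increments": [
    {"dr": [0, 0, 0], "offset": [0, 0.015, 0.2], "hand": 1},
    {"dr": [0, 0, 0], "offset": [0, 0, 0.2], "hand": 1},
    {"dr": [0, 0, 0], "offset": [0, 0, 0.04], "hand": 1},
    {"dr": [0, 0, 0], "offset": [0, 0, 0], "hand": 1},
    {"dr": [0, 0, 0], "offset": [0, 0, 0], "hand": -1},
    {"dr": [0, 0, 0], "offset": [0, 0, 0], "hand": -1},
    {"dr": [0, 0, 0], "offset": [0, 0, 0], "hand": -1},
    {"dr": [0, 0, 0], "offset": [0, 0, 0], "hand": -1}
  ],
  "grip_force": 50
}}

```text
time_s: 13.3
eef_pos: [621.9, 46.1, 190.3]
ee_rot: [0.0, 0.766, 0.643, 0.0]
force: [-0.9, 0.4, 3.8]
grip_width: 0.452
grip_force: 50.1
```

```bash
python3 go.py 467 67 190 80
```

```text
t 13.3 pos [621.9  46.1 190.3] yaw 80.03 tilt [ 0.001 -0.    -1.   ] F [-0.9  0.4  3.8] grip 0.452 50.1 q6 0.06
d [-154.9   20.9   -0.3] units [-5.200e-02 -1.302e+00  1.000e-03] rows45 3.4742769725392204 drz 0.001
```

Emit:
{"name": "arm_command", "arguments": {
  "increments": [
    {"dr": [0, 0, 0], "offset": [-0.005, -0.1, 0], "hand": -1},
    {"dr": [0, 0, 0], "offset": [-0.008, -0.15, 0], "hand": -1},
    {"dr": [0, 0, 0], "offset": [-0.008, -0.15, 0], "hand": -1},
    {"dr": [0, 0, 0], "offset": [-0.008, -0.15, 0], "hand": -1},
    {"dr": [0, 0, 0], "offset": [-0.008, -0.15, 0], "hand": -1},
    {"dr": [0, 0, 0], "offset": [-0.008, -0.15, 0], "hand": -1},
    {"dr": [0, 0, 0], "offset": [-0.007, -0.15, 0], "hand": -1},
    {"dr": [0, 0, 0], "offset": [0, 0, 0], "hand": -1}
  ]
}}

```text
time_s: 14.1
eef_pos: [501.4, 61.6, 190.4]
ee_rot: [-0.0, 0.766, 0.643, 0.001]
force: [-2.8, 5.7, 5.2]
grip_width: 0.454
grip_force: 51.3
```

```bash
python3 go.py 467 67 190 80
```

```text
t 14.1 pos [501.4  61.6 190.4] yaw 80.05 tilt [ 0.001  0.001 -1.   ] F [-2.8  5.7  5.2] grip 0.454 51.3 q6 0.06
d [-34.4   5.4  -0.4] units [-0.005 -0.29   0.003] rows45 0.7739539110493426 drz 0.001
```

Emit:
{"name": "arm_command", "arguments": {
  "increments": [
    {"dr": [0, 0, 0], "offset": [0.005, -0.1, 0], "hand": -1},
    {"dr": [0, 0, 0], "offset": [0, -0.08, 0], "hand": -1},
    {"dr": [0, 0, 0], "offset": [0, -0.03, 0], "hand": -1},
    {"dr": [0, 0, 0], "offset": [0, 0, 0], "hand": -1}
  ]
}}

```text
time_s: 14.5
eef_pos: [478.2, 65.0, 190.0]
ee_rot: [0.001, 0.766, 0.643, 0.0]
force: [1.7, -4.5, 3.9]
grip_width: 0.454
grip_force: 51.3
```

```bash
python3 go.py 467 67 190 80
```

```text
t 14.5 pos [478.2  65.  190. ] yaw 80.02 tilt [ 0.002 -0.001 -1.   ] F [ 1.7 -4.5  3.9] grip 0.454 51.3 q6 0.07
d [-11.2   2.    0. ] units [ 0.001 -0.094 -0.   ] rows45 0.25196856664607037 drz 0.0
```

Emit:
{"name": "arm_command", "arguments": {
  "increments": [
    {"dr": [0, 0, 0], "offset": [0, -0.025, 0], "hand": -1},
    {"dr": [0, 0, 0], "offset": [0, 0, 0], "hand": -1}
  ]
}}

```text
time_s: 14.7
eef_pos: [475.5, 65.4, 189.9]
ee_rot: [0.001, 0.766, 0.643, 0.0]
force: [2.9, -5.7, 4.2]
grip_width: 0.45
grip_force: 51.2
```

Emit:
{"name": "arm_command", "arguments": {
  "increments": [
    {"dr": [0, 0, 0], "offset": [0, -0.025, 0], "hand": -1},
    {"dr": [0, 0, 0], "offset": [0, 0, 0], "hand": -1}
  ]
}}

```text
time_s: 14.9
eef_pos: [472.6, 65.8, 189.9]
ee_rot: [0.001, 0.766, 0.643, 0.0]
force: [3.2, -5.9, 4.6]
grip_width: 0.455
grip_force: 51.2
```

```bash
python3 go.py 467 67 190 80
```

```text
t 14.9 pos [472.6  65.8 189.9] yaw 80.02 tilt [ 0.002 -0.002 -1.   ] F [ 3.2 -5.9  4.6] grip 0.455 51.2 q6 0.07
d [-5.6  1.2  0.1] units [ 0.002 -0.048 -0.001] rows45 0.1280684906830816 drz 0.0
```

Emit:
{"name": "arm_command", "arguments": {
  "increments": [
    {"dr": [0, 0, 0], "offset": [-0.005, -0.025, 0], "hand": -1},
    {"dr": [0, 0, 0], "offset": [0, 0, 0], "hand": -1}
  ]
}}

```text
time_s: 15.1
eef_pos: [472.1, 65.7, 190.8]
ee_rot: [0.004, 0.766, 0.643, 0.003]
force: [15.0, -3.8, 2.1]
grip_width: 0.452
grip_force: 51.2
```

Emit:
{"name": "arm_command", "arguments": {
  "increments": [
    {"dr": [0, 0, 0], "offset": [-0.003, -0.025, 0], "hand": -1},
    {"dr": [0, 0, 0], "offset": [0, 0, 0], "hand": -1}
  ]
}}

```text
time_s: 15.3
eef_pos: [471.5, 65.7, 190.9]
ee_rot: [0.006, 0.766, 0.642, 0.006]
force: [31.2, -3.5, -6.6]
grip_width: 0.454
grip_force: 52.3
```

Emit:
{"name": "arm_command", "arguments": {
  "increments": [
    {"dr": [0, 0, 0], "offset": [0, 0.025, 0], "hand": -1},
    {"dr": [0, 0, 0], "offset": [0, 0, 0.05], "hand": -1},
    {"dr": [0, 0, 0], "offset": [0, 0, 0.05], "hand": -1},
    {"dr": [0, 0, 0], "offset": [0, 0, 0.02], "hand": -1},
    {"dr": [0, 0, 0], "offset": [0, 0, 0], "hand": -1}
  ],
  "grip_force": 70
}}

```text
time_s: 15.8
eef_pos: [472.2, 65.6, 177.6]
ee_rot: [0.004, 0.766, 0.643, 0.004]
force: [10.4, -2.0, 15.6]
grip_width: 0.451
grip_force: 73.6
```

```bash
python3 go.py 472 66 177 80
```

```text
t 15.8 pos [472.2  65.6 177.6] yaw 80.0 tilt [ 0.01  -0.001 -1.   ] F [10.4 -2.  15.6] grip 0.451 73.6 q6 0.07
d [-0.2  0.4 -0.6] units [ 0.003 -0.002  0.005] rows45 0.015688182784599172 drz -0.0
```

Emit:
{"name": "arm_command", "arguments": {
  "increments": [
    {"dr": [0, 0, 0], "offset": [0, 0, 0.012], "hand": -1},
    {"dr": [0, 0, 0], "offset": [0, 0, 0], "hand": -1},
    {"dr": [0, 0, 0.1], "offset": [0, 0, 0], "hand": -1},
    {"dr": [0, 0, 0.1], "offset": [0, 0, 0], "hand": -1},
    {"dr": [0, 0, 0.1], "offset": [0, 0, 0], "hand": -1},
    {"dr": [0, 0, 0], "offset": [0, 0, 0], "hand": -1}
  ]
}}

```text
time_s: 16.4
eef_pos: [472.1, 65.7, 177.2]
ee_rot: [0.003, 0.837, 0.547, 0.004]
force: [5.0, -1.7, 25.2]
grip_width: 0.447
grip_force: 74.5
```

```bash
python3 go.py 472 66 177 80
```

```text
t 16.4 pos [472.1  65.7 177.2] yaw 66.38 tilt [ 0.011 -0.001 -1.   ] F [ 5.  -1.7 25.2] grip 0.447 74.5 q6 0.3
d [-0.1  0.3 -0.2] units [ 0.002 -0.002  0.002] rows45 0.00867956742287458 drz -0.303
```

Emit:
{"name": "arm_command", "arguments": {
  "increments": [
    {"dr": [0, 0, 0.15], "offset": [0, 0, 0], "hand": -1},
    {"dr": [0, 0, 0.15], "offset": [0, 0, 0], "hand": -1},
    {"dr": [0, 0, 0.15], "offset": [0, 0, 0], "hand": -1},
    {"dr": [0, 0, 0.15], "offset": [0, 0, 0], "hand": -1},
    {"dr": [0, 0, 0.15], "offset": [0, 0, 0], "hand": -1},
    {"dr": [0, 0, 0.15], "offset": [0, 0, 0], "hand": -1},
    {"dr": [0, 0, 0.15], "offset": [0, 0, 0], "hand": -1},
    {"dr": [0, 0, 0.15], "offset": [0, 0, 0], "hand": -1}
  ]
}}

```text
time_s: 17.2
eef_pos: [471.6, 66.2, 177.1]
ee_rot: [0.001, 0.994, 0.107, 0.005]
force: [2.8, 1.6, 27.8]
grip_width: 0.446
grip_force: 74.5
```

```bash
python3 go.py 472 66 177 80; python3 -c "
from rig import ctrl;print(ctrl.sense()['wrist_torque'])"
```

```text
t 17.2 pos [471.6  66.2 177.1] yaw 12.24 tilt [ 0.009 -0.    -1.   ] F [ 2.8  1.6 27.8] grip 0.446 74.5 q6 1.25
d [ 0.4 -0.2 -0.1] units [0.003 0.002 0.001] rows45 0.010149211363838223 drz -1.506
[ 0.29340712 -0.3675622   0.06694677]
```

Emit:
{"name": "arm_command", "arguments": {
  "increments": [
    {"dr": [0, 0, 0.15], "offset": [0, 0, 0], "hand": -1},
    {"dr": [0, 0, 0.15], "offset": [0, 0, 0], "hand": -1},
    {"dr": [0, 0, 0.15], "offset": [0, 0, 0], "hand": -1},
    {"dr": [0, 0, 0.15], "offset": [0, 0, 0], "hand": -1},
    {"dr": [0, 0, 0.15], "offset": [0, 0, 0], "hand": -1},
    {"dr": [0, 0, 0.15], "offset": [0, 0, 0], "hand": -1},
    {"dr": [0, 0, 0.1], "offset": [0, 0, 0], "hand": -1}
  ]
}}

```text
time_s: 17.9
eef_pos: [471.6, 66.8, 177.1]
ee_rot: [-0.002, 0.959, -0.282, 0.005]
force: [3.2, 5.7, 27.9]
grip_width: 0.448
grip_force: 74.5
```

```bash
python3 go.py 472 66 177 80; python3 -c "
from rig import ctrl;print(ctrl.sense()['wrist_torque'])"
```

```text
t 17.9 pos [471.6  66.8 177.1] yaw -32.73 tilt [ 0.01   0.001 -1.   ] F [ 3.2  5.7 27.9] grip 0.448 74.5 q6 2.03
d [ 0.4 -0.8 -0.1] units [0.006 0.004 0.001] rows45 0.019259064521300398 drz -2.505
[ 0.84664422 -0.55165224  0.05862359]
```

Emit:
{"name": "arm_command", "arguments": {
  "increments": [
    {"dr": [0, 0, 0.1], "offset": [0, 0, 0], "hand": -1},
    {"dr": [0, 0, 0.1], "offset": [0, 0, 0], "hand": -1},
    {"dr": [0, 0, 0.1], "offset": [0, 0, 0], "hand": -1}
  ]
}}

```text
time_s: 18.2
eef_pos: [471.7, 66.9, 177.1]
ee_rot: [-0.003, 0.92, -0.392, 0.004]
force: [4.6, 6.2, 27.2]
grip_width: 0.448
grip_force: 74.4
```

```bash
python3 go.py 472 66 177 80; python3 -c "
from rig import ctrl;print(ctrl.sense()['wrist_torque'])"
```

```text
t 18.2 pos [471.7  66.9 177.1] yaw -46.17 tilt [ 0.01   0.001 -1.   ] F [ 4.6  6.2 27.2] grip 0.448 74.4 q6 2.27
d [ 0.3 -0.9 -0.1] units [0.007 0.004 0.001] rows45 0.02128588039347651 drz -2.804
[ 1.05892987 -0.55182572  0.07185709]
```

Emit:
{"name": "arm_command", "arguments": {
  "increments": [
    {"dr": [0, 0, 0.1], "offset": [0, 0, 0], "hand": -1},
    {"dr": [0, 0, 0.1], "offset": [0, 0, 0], "hand": -1},
    {"dr": [0, 0, 0], "offset": [0, 0, 0], "hand": -1}
  ]
}}

```text
time_s: 18.5
eef_pos: [471.8, 67.0, 177.2]
ee_rot: [-0.003, 0.887, -0.462, 0.004]
force: [5.9, 7.2, 26.9]
grip_width: 0.45
grip_force: 74.4
```

```bash
python3 go.py 472 66 177 80; python3 -c "
from rig import ctrl;print(ctrl.sense()['wrist_torque'])"
```

```text
t 18.5 pos [471.8  67.  177.2] yaw -55.08 tilt [ 0.01   0.001 -1.   ] F [ 5.9  7.2 26.9] grip 0.45 74.4 q6 2.42
d [ 0.2 -1.  -0.2] units [0.008 0.004 0.001] rows45 0.02312189640488562 drz -3.002
[ 1.12496717 -0.66344862  0.25066319]
```

Emit:
{"name": "arm_command", "arguments": {
  "increments": [
    {"dr": [0, 0, 0.08], "offset": [0, 0, 0], "hand": -1},
    {"dr": [0, 0, 0.06], "offset": [0, 0, 0], "hand": -1},
    {"dr": [0, 0, 0], "offset": [0, 0, 0], "hand": -1}
  ]
}}

```text
time_s: 18.8
eef_pos: [471.9, 67.1, 177.2]
ee_rot: [-0.003, 0.861, -0.508, 0.005]
force: [6.4, 7.6, 26.3]
grip_width: 0.444
grip_force: 74.3
```

```bash
python3 go.py 472 66 177 80; python3 -c "
from rig import ctrl;print(ctrl.sense()['wrist_torque'])"
```

```text
t 18.8 pos [471.9  67.1 177.2] yaw -61.06 tilt [ 0.011  0.    -1.   ] F [ 6.4  7.6 26.3] grip 0.444 74.3 q6 2.53
d [ 0.1 -1.1 -0.2] units [0.008 0.004 0.002] rows45 0.023829991441898877 drz -3.135
[ 1.29037361 -0.85664078  2.39459561]
```

Emit:
{"name": "arm_command", "arguments": {
  "increments": [
    {"dr": [0, 0, 0], "offset": [0, 0, 0], "hand": 0.4},
    {"dr": [0, 0, 0], "offset": [0, 0, 0], "hand": 0.4},
    {"dr": [0, 0, 0], "offset": [0, 0, 0], "hand": 0.4},
    {"dr": [0, 0, 0], "offset": [0, 0, -0.1], "hand": 0.4},
    {"dr": [0, 0, 0], "offset": [0, 0, -0.3], "hand": 0.4},
    {"dr": [0, 0, 0], "offset": [0, 0, -0.35], "hand": 0.4},
    {"dr": [0, 0, 0], "offset": [0, 0, -0.35], "hand": 0.4}
  ]
}}

```text
time_s: 19.5
eef_pos: [468.1, 66.2, 306.5]
ee_rot: [0.0, 0.86, -0.51, -0.001]
force: [0.5, -0.5, 0.2]
grip_width: 0.697
grip_force: 0.0
```

Emit:
{"name": "arm_command", "arguments": {
  "increments": [
    {"dr": [0, 0, 0], "offset": [-0.2, -0.3, 0], "hand": 0.4},
    {"dr": [0, 0, 0], "offset": [-0.2, -0.3, 0], "hand": 0.4},
    {"dr": [0, 0, 0], "offset": [-0.2, -0.3, 0], "hand": 0.4},
    {"dr": [0, 0, 0], "offset": [-0.2, -0.3, 0], "hand": 0.4},
    {"dr": [0, 0, 0], "offset": [-0.2, -0.3, 0], "hand": 0.4},
    {"dr": [0, 0, 0], "offset": [0, 0, 0], "hand": 0.4},
    {"dr": [0, 0, 0], "offset": [0, 0, 0], "hand": 0.4}
  ]
}}

```text
time_s: 20.2
eef_pos: [568.7, 258.3, 304.1]
ee_rot: [0.001, 0.861, -0.509, -0.001]
force: [0.8, 0.1, -0.5]
grip_width: 0.697
grip_force: 0.0
```

```bash
python3 go.py;  python3 - <<'E'
from h import *
t=ctrl.capture("top")[:,:,::-1];s=ctrl.capture("side")[:,:,::-1]
f=lambda i,x,y,w:cv2.resize(i[y:y+w,x:x+w],(400,400),interpolation=cv2.INTER_CUBIC)
cv2.imwrite("pics/g6.png",np.hstack([f(t,240,140,190),f(s,215,150,130)]))
E
```

```text
t 20.2 pos [568.7 258.3 304.1] yaw -61.24 tilt [-0.003 -0.001 -1.   ] F [ 0.8  0.1 -0.5] grip 0.697 0.0 q6 2.88
```

View pics/g6.png

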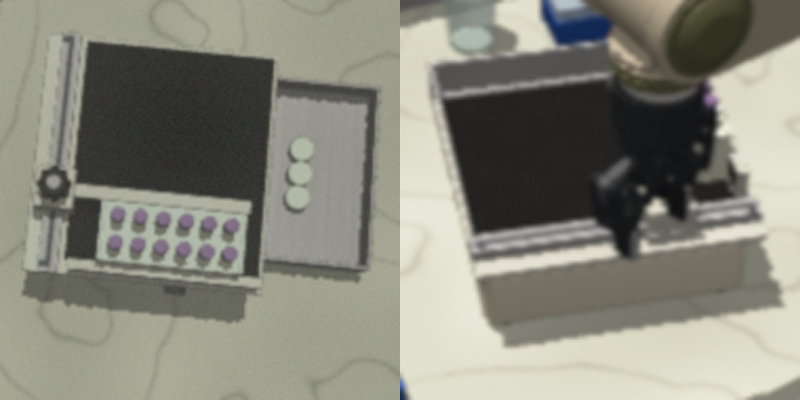

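The top view shows the bar against the rack near (165,197), the knob at (53,183) and all three caps in the tray. My picture allowance is used up: I viewed 11, one over the limit of 10. From here I check by numbers only. Joint 6 is at its limit, so I'll turn it back first, then measure the knob's height.

Emit:
{"name": "arm_command", "arguments": {
  "increments": [
    {"dr": [0, 0, -0.15], "offset": [0, 0, 0], "hand": 0.4},
    {"dr": [0, 0, -0.15], "offset": [0, 0, 0], "hand": 0.4},
    {"dr": [0, 0, -0.15], "offset": [0, 0, 0], "hand": 0.4},
    {"dr": [0, 0, 0], "offset": [-0.2, -0.3, 0], "hand": 0.4},
    {"dr": [0, 0, 0], "offset": [-0.2, -0.3, 0], "hand": 0.4},
    {"dr": [0, 0, -0.1], "offset": [0, 0, 0], "hand": 0.4},
    {"dr": [0, 0, 0], "offset": [0, 0, 0], "hand": 0.4}
  ]
}}

```text
time_s: 21.0
eef_pos: [579.8, 343.5, 305.5]
ee_rot: [0.0, 0.95, -0.313, -0.0]
force: [-0.8, -1.4, 0.0]
grip_width: 0.698
grip_force: 0.0
```

```bash
python3 go.py;  python3 - <<'E'
from h import *
im={n:ctrl.capture(n)[:,:,::-1].copy() for n in("side","top")}
cv2.imwrite("pics/s7.png",im["side"])
old={"side":cv2.imread("pics/side0.png"),"top":cv2.imread("pics/top0.png")}
def blob(i,n,c):
    m=(i.max(2)<45).astype(np.uint8);k,l,st,ce=cv2.connectedComponentsWithStats(m)
    return [(st[j].tolist(),ce[j].round(1).tolist()) for j in range(1,k) if st[j][4]>15 and abs(ce[j]-c).max()<14]
K0=(621.5,47.2,189)
for n in im: print(n,"old",blob(old[n],n,proj(n,K0)),proj(n,K0))
for z in(173,185):
  for n in im: print(n,z,proj(n,(472,66.7,z)))
for n in im: print(n,"new",blob(im[n],n,proj(n,(472,66.7,175))))
p=proj("side",(472,66.7,178)).astype(int);print(im["side"].max(2)[p[1]-10:p[1]+11,p[0]-9:p[0]+10])
E
```

```text
t 21.0 pos [579.8 343.5 305.5] yaw -36.49 tilt [-0. -0. -1.] F [-0.8 -1.4  0. ] grip 0.698 0.0 q6 2.57
side old [] [253.25832262 209.86648735]
top old [] [271.44211937 167.12603311]
side 173 [301.92280987 207.29662635]
top 173 [265.02901773 227.8098483 ]
side 185 [302.08495094 204.3099234 ]
top 185 [264.8673651  227.07368122]
side new []
top new []
[[ 83  65  68  79  80  80  88 102 111 111 105 103 103 102 100  93  86  86
   88]
 [ 70  50  51  64  73  76  76  80  90  97  99 101 105 110 108 102  98  97
   97]
 [ 67  45  41  51  63  72  79  75  71  77  78  80  88 101 101  94  91  92
   93]
 [ 63  42  36  49  60  62  66  67  71  77  73  67  68  74  73  70  69  71
   71]
 [ 55  39  36  47  59  65  63  61  62  68  70  71  68  64  60  58  57  58
   58]
 [ 42  39  37  40  52  66  73  71  65  63  63  63  61  57  57  55  55  56
   55]
 [ 35  35  39  39  42  56  72  80  80  78  73  68  62  59  58  57  54  53
   53]
 [ 31  30  34  39  38  43  57  73  82  88  88  86  82  77  74  71  69  68
   69]
 [ 28  26  28  34  38  37  38  49  63  76  85  89  91  91  91  91  92  91
   92]
 [ 28  25  27  27  3
[... 252 characters left out ...]
  27  27  29  28  28  29  30  32  31  31  29
   28]
 [ 28  26  25  25  25  26  27  26  25  26  26  26  27  27  27  27  26  26
   24]
 [ 28  25  25  25  24  26  26  26  26  25  26  25  25  25  23  23  25  24
   23]
 [ 27  26  25  27  26  26  25  27  26  25  26  25  26  26  25  23  25  24
   24]
 [ 27  25  26  26  27  26  25  26  25  26  25  25  26  26  25  25  23  23
   23]
 [ 32  30  28  25  25  27  26  27  26  26  25  24  25  27  25  24  25  23
   24]
 [ 44  40  29  26  25  26  27  26  25  26  25  25  25  26  23  24  23  25
   22]
 [ 58  52  35  25  26  27  25  26  24  26  26  26  26  26  25  25  25  24
   24]
 [ 89  84  60  35  28  24  26  25  26  26  25  25  26  26  26  25  24  24
   23]]
```

Emit:
{"name": "arm_command", "arguments": {
  "increments": [
    {"dr": [0, 0, -0.15], "offset": [0, 0, 0], "hand": 0.4},
    {"dr": [0, 0, -0.15], "offset": [0, 0, 0], "hand": 0.4},
    {"dr": [0, 0, -0.15], "offset": [0, 0, 0], "hand": 0.4},
    {"dr": [0, 0, 0], "offset": [-0.36, -0.05, 0], "hand": 0.4},
    {"dr": [0, 0, 0], "offset": [-0.36, -0.05, 0], "hand": 0.4},
    {"dr": [0, 0, 0], "offset": [-0.36, -0.05, 0], "hand": 0.4},
    {"dr": [0, 0, 0], "offset": [-0.36, -0.05, 0], "hand": 0.4},
    {"dr": [0, 0, 0], "offset": [0, 0, 0], "hand": 0.4}
  ]
}}

```text
time_s: 21.9
eef_pos: [417.0, 416.2, 307.2]
ee_rot: [-0.001, 0.99, -0.141, 0.0]
force: [0.7, -0.8, 0.7]
grip_width: 0.699
grip_force: 0.0
```

```bash
python3 go.py;  python3 - <<'E'
from h import *
im={n:ctrl.capture(n)[:,:,::-1].copy() for n in("side","top")}
old={"side":cv2.imread("pics/side0.png"),"top":cv2.imread("pics/top0.png")}
# dark knob blob centroid in the side view before/after against predictions for raised (189) and home (176.5) knob centre
for nm,i,X in(("old",old["side"],(621.5,47.2,185)),("new",im["side"],(472,66.7,172.5))):
    p=proj("side",X);x,y=p.round().astype(int)
    print(nm,"pred",p,"if 12.5 higher",proj("side",np.add(X,(0,0,12.5))))
    print(i.max(2)[y-12:y+13,x-8:x+9])
E
```

```text
t 21.9 pos [417.  416.2 307.2] yaw -16.2 tilt [ 0.001  0.002 -1.   ] F [ 0.7 -0.8  0.7] grip 0.699 0.0 q6 2.44
old pred [253.2823732  210.87428267] if 12.5 higher [253.2069546  207.71400443]
[[175 211 219 220 210 158  82  35  33  34  35  34  34  32  33  35  33]
 [152 196 216 219 210 163  91  39  31  33  34  34  32  33  33  34  34]
 [129 184 213 219 211 175 111  54  33  33  34  34  32  33  33  34  36]
 [115 177 210 218 217 197 143  73  34  33  32  35  33  34  33  33  33]
 [107 169 206 218 218 207 156  82  39  35  34  33  33  33  34  34  33]
 [ 92 144 189 205 203 191 147  89  69  69  57  41  33  33  34  34  34]
 [ 72 120 169 173 148 130 121 116 123 127 110  76  42  31  32  34  34]
 [ 62 109 154 142  94  87 129 156 164 164 153 112  59  33  31  33  32]
 [ 54  91 118 101  61  74 128 160 170 168 156 115  60  31  28  31  33]
 [ 47  72  78  60  38  53  95 129 143 138 116  80  44  28  24  27  30]
 [ 39  50  47  34  30  35  54  77  87  81  64  44  32  26  21  24  31]
 [ 36  38  32  24  25  29  36  43  46  43  36  30  28  25  20  24  29]
 [ 33  33  26  20  23  25  27  32  32  31  26  21  20  19
[... 2022 characters left out ...]
 99  41  16  17  14  15  15  16  16  15  17  44  76  75  56]
 [205 172 105  46  19  17  16  14  15  15  15  15  21  56  94  87  54]
 [207 185 136  84  39  18  16  17  16  15  16  19  33  65  95  89  57]
 [201 209 192 144  81  36  20  18  17  20  19  38  63  88 105  96  67]
 [188 214 213 180 134  94  61  46  43  46  55  72  96 113 119 114  90]
 [174 209 219 211 193 156 112  93  89  92 101 110 121 137 148 151 136]
 [155 195 216 219 212 184 155 145 144 144 145 147 155 179 197 198 186]
 [135 179 212 220 219 211 203 199 197 195 191 186 184 190 194 190 177]
 [124 166 201 212 209 204 199 195 190 182 172 161 149 143 140 136 129]
 [120 139 165 172 163 152 145 141 137 132 126 118 111 107 105 104 102]]
```

```bash
python3 -c "
from rig import ctrl;print(ctrl.finish_job())"
```

```text
the job is handed in; nothing more can be done
None
```

I handed the job in at about 22 s: caps swept into the tray, brush back on the bench, rack pinned by the bar and knob turned to its stop. The final camera check put the knob at its home height, no verdict came back, and I viewed 11 pictures against the limit of 10.

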